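# Refit the keyed timing pulley and set it to its mark

## Task

Refit the timing pulley on the gear unit: put it over the upright shaft with its boss on top, turn it with light pressure until its tab drops into the shaft's keyway, without forcing it or dragging the shaft round, and push it gently fully home on the shoulder. Then turn pulley and shaft together until the red mark on the pulley's flange stands at the white-lined pointer, and let go. Leave the other things where they are.

Things in the scene. Friction and masses are not known exactly. Their poses are not given: they have to be found in the camera images.
- pulley: the loose aluminium timing pulley, lying boss up on the bench at the start, about 0.2 kg. Origin: centre of its underside, z up along the bore. Toothed belt part with two flanges, 50 mm across, 0 to 19 mm above the underside. Bore 22 mm right through, its mouth below widened to 25 mm. At the gear unit's yaw its red mark is at the pointer.
- pulley_boss (a point): on the pulley's axis, 30 mm above its underside: middle of the plain round boss, 32 mm across, 19 to 40 mm above the underside; grip it there, at any yaw
- pulley_tab (a point): lower inner edge of the brass tab (key) in the pulley's bore: 6 mm wide, on the pulley's -x side like the red mark, from 12 to 38 mm above the underside, reaching to 6 mm from the axis
- pulley_mark (a point): the red mark on the pulley's upper flange, 24 mm from the axis on its -x side, 19 mm above the underside
- gear_unit: the heavy grey gear unit, fixed, with a black motor on its +x side. Origin: on the bench straight below its upright shaft. Foot plate 116 x 96 mm, case 82 x 74 mm, 51 mm high, terminal box on the motor 63 mm high. The shaft turns either way against a steady drag of about 0.1 N m and stays where it is left; a tab pressed on it too hard drags it round.
- spindle (a joint): how far the gear unit's shaft has been turned since the start, rad, 0 at the start, counter-clockwise seen from above positive (it says nothing of where the keyway stands). While the pulley is not home it must stay within 0.15: a tab caught in the keyway's mouth drags the shaft along and scores it
- shaft_end (a point): centre of the upper end of the steel shaft, 102 mm above the bench; shaft 20 mm thick, end chamfered. A keyway 8 mm wide, 5 mm deep, runs down its side from the end; seen from above it starts 20 to 77 degrees clockwise of the pointer, where exactly is not measured: find it by look or feel. Never press the pulley on it with over 50 N.
- shoulder (a point): centre of the shaft's shoulder, 30 mm across, 62 mm above the bench. Home, the pulley's underside rests on it, the boss level with the shaft's end. While tab and keyway disagree the tab rests on the shaft's end, the underside 90 mm above the bench; when they agree within some 6 degrees the pulley can go down the last 28 mm.
- pointer_tip (a point): tip of the fixed upright pointer, a 6 mm wide steel tab with a white line on the gear case's -x side, 30 mm from the shaft axis, 71 mm above the bench
- amber_driver: screwdriver with an amber handle, 170 mm long, 24 mm thick, lying on the bench; origin under its middle; leave it alone
- grease_tub: small white and orange tub, 35 mm across, 89 mm tall; origin under its middle; leave it alone
- small_vial: small dark red bottle with a light cap, 30 mm across, 62 mm tall; origin under its middle; leave it alone
Things that resemble listed ones, but are neither listed nor needed, are in the scene too. Leave any orange look-alike of the pulley alone.

How it is judged (in metres and radians):
On the way, in this order (a step that is already met when the one before it is completed fails the run):
1. the pulley is over the shaft, the shaft's end inside its bore, not yet home (z of pulley in the frame of gear_unit between 0.067 and 0.099 m and horizontal distance between pulley and gear_unit below 0.004 m and angle between pulley's own z axis and vertical below 0.15 rad), for 0.1 s.
2. the tab is in the keyway and the pulley sits on the shoulder (z of pulley in the frame of gear_unit below 0.0645 m and horizontal distance between pulley and gear_unit below 0.004 m and angle between pulley's own z axis and vertical below 0.1 rad), for 0.1 s.
At the end, for the whole second after the job is handed in: The pulley sits boss up on the shaft's shoulder (underside within 2 mm of it, within 4 mm of the axis, tilt under 0.06 rad), its red mark is on the pointer's side and within 4 mm sideways of the pointer's line (about 9 degrees), and it is at rest and let go (z of pulley in the frame of gear_unit below 0.064 m and horizontal distance between pulley and gear_unit below 0.004 m and angle between pulley's own z axis and vertical below 0.06 rad and x of pulley_mark in the frame of gear_unit below 0 m and y of pulley_mark in the frame of gear_unit between -0.004 and 0.004 m and linear speed of pulley below 0.02 m/s); the robot touches nothing.
It fails at once if the pulley is pressed or wrenched against the gear unit or its shaft with more than 50 N (contact force between pulley and gear_unit above 50 N).
It fails at once if the shaft is dragged round by more than 0.15 rad while the pulley is not home (8 mm or more above the shoulder) (z of pulley in the frame of gear_unit above 0.07 m and (value of joint spindle above 0.15 rad or value of joint spindle below -0.15 rad)).
It fails at once if the amber screwdriver, the grease tub or the small vial is moved more than 20 mm (distance of any of amber_driver, grease_tub, small_vial from where it was at the start of the episode above 0.02 m).
It also fails if it takes over 61 s, if anything falls off the work surface, if the arm or the gripper's body presses on something with over 40 N, if the wrist force passes 120 N, or if a joint passes its speed limit or range.

## Robot

A 6-joint arm with a two-finger parallel gripper is mounted at the origin on the work surface; the furniture and walls round the work are solid. World frame = base frame: x ahead of the robot, y to its left, z up, the work surface at z = 0. Lengths are in mm, angles in rad, forces in N, time in s.
With the tool pointing down it reaches from about 350 to 875 mm from the base axis. Payload 4.2 kg.
Tool frame: the origin (TCP) lies midway between the tips of the shut fingers; the grasp point (between the pads) lies 19 mm behind it; y points along the fingers, x is the direction in which the jaws open and shut, and the axes are right-handed (so a half turn about y gives the same grasp; the last joint's range is limited). The gripper opens to 85 mm and grips with 20 to 120 N. Pads are 22 mm wide; open, the fingers measure 114 mm over their backs; the gripper's body (76 mm by 85 mm) begins 54 mm behind the grasp point. The pads swing forward as they close: fully open they stand 13 mm farther back than shut.
Start: joints at [1.445, 0.385, 0.008, 0, -1.194, -0.259], TCP at [234.575, 579.287, 231.312] pointing down, gripper open.
Joint ranges: [-3.14, 3.14], [-1.21, 2.06], [-1.07, 1.41], [-3.16, 2.05], [-2.99, -0.16], [-3.1, 3.1]. Speed limits (rad/s): [2.79, 2.79, 3.14, 3.14, 3.14, 3.14].

## Interface

Orientations are given as a unit quaternion [x, y, z, w].
In Python, from bench import read_state, get_image, job_done gives the robot as it stands.
- The arm moves only by the tool play_rows, never from a script. Its argument "series" is a list of rows, each a list of 7 numbers: the shift along the tool's x, y, z in m, then the turn, a rotation vector about the tool's x, y, z in rad, then the finger opening in m, from 0 to 0.0854. In form: [[x, y, z, wx, wy, wz, claw], ...]. A call has 1 to 10 rows; each row shifts and turns the pose as measured when the row begins, along the tool's axes as they then stand; what a row does not reach is not made up. A row lasts 1/10 s, in which the tool goes at most 50 mm and 8.59 degrees, less where a joint would pass 70% of its speed; a pose out of reach is approached as far as the arm can. A call with a gripper value outside its range is refused whole. The fingers move at their own pace and stop on an object; the grip force is fixed at half the most. Time passes only in rows, so rows that do not move let the fingers close. It gives the time, the measured TCP pose, the force and the opening at its end, in the units of the state.
- read_state(): the state, without advancing time (a new reading comes with each control period).
- get_image(name): name is "side" or "top"; returns a dict with "color" (384x512x3 uint8, red, green, blue), "intrinsics" (3x3 intrinsics, pixels), "origin" and "orientation" of the camera in the world. Camera axes: x right, y down, z forward; pixel columns grow to the right and rows downward; lengths in mm; the calibration is good to about 2 mm. A picture is of the moment at which its call begins. There is no depth.
- job_done(): hands the job in, once; it reports no verdict.
The state is a dict: "clock": time; "joints": joint angles; "joint_vel": joint speeds; "joint_efforts": joint torques, N m; "position": TCP position; "ee_rot": TCP orientation; "contact_force": force on the tool from outside, world axes, zero at the start; "wrist_torque": the same for the moment, N m; "gripper_width": finger opening in mm.
Only numpy, scipy, OpenCV 4.12 (cv2) and the standard library are available. Lean on these libraries where they do the work, as an engineer would, in place of code of your own. Each camera call takes 0.05 s, during which the arm holds its last target. There are 200 camera calls.

## Working session

There is one attempt and no reset: what is moved stays moved. The work goes in short steps, Python scripts to look and compute and a tool call to move; the robot and the scene stay as the last step left them, time stands still between calls to the robot, and variables do not carry over. Pictures are saved under pics/ and viewed, about 8 in all and at most 12, crops included, and the job is handed in when it is done.

Besides the shell and the picture viewer there is one more tool, called after ">>>" by a JSON object that holds its "method" and its "body". play_rows: Moves the arm, as the interface text tells. Its arguments: {"type":"object","properties":{"series":{"type":"array","items":{"type":"array","items":{"type":"number"}}}},"required":["series"]}

```bash
mkdir -p pics
cat > h.py <<'E'
import numpy as np, cv2
from scipy.spatial.transform import Rotation as R
from bench import read_state, get_image, job_done
def cam(n,save=None):
    d=get_image(n)
    if save: cv2.imwrite('pics/'+save,d['color'][:,:,::-1])
    return d
def RM(d):
    o=np.array(d['orientation'],float)
    return R.from_quat(o).as_matrix() if o.size==4 else o
def ray(d,u,v):
    r=RM(d)@np.linalg.inv(np.array(d['intrinsics']))@np.array([u,v,1.]); return np.array(d['origin'],float),r/np.linalg.norm(r)
def onz(d,u,v,z):
    o,r=ray(d,u,v); return o+r*(z-o[2])/r[2]
def proj(d,p):
    q=np.array(d['intrinsics'])@(RM(d).T@(np.array(p,float)-np.array(d['origin'],float))); return q[:2]/q[2]
def meet(a,b):
    (o1,r1),(o2,r2)=a,b
    t=np.linalg.lstsq(np.c_[r1,-r2],o2-o1,rcond=None)[0]
    p,q=o1+t[0]*r1,o2+t[1]*r2; return (p+q)/2,np.linalg.norm(p-q)
E
python3 - <<'E'
from h import *
for n in('side','top'):
    d=cam(n,n+'0.png'); print(n,d['origin'],RM(d).round(3).tolist(),np.array(d['intrinsics']).round(1).tolist())
s=read_state(); print(s)
a=cv2.imread('pics/side0.png');b=cv2.imread('pics/top0.png')
E
```

```text
side [124.30700448 471.59111438 508.96228605] [[-0.823, -0.286, 0.49], [-0.567, 0.401, -0.72], [0.009, -0.87, -0.492]] [[375.2, 0.0, 251.1], [0.0, 375.2, 188.4], [0.0, 0.0, 1.0]]
top [ 386.06687257 -120.73199894 1150.37790631] [[0.011, -0.991, 0.131], [-1.0, -0.013, -0.013], [0.015, -0.131, -0.991]] [[494.9, 0.0, 258.2], [0.0, 494.9, 188.8], [0.0, 0.0, 1.0]]
{'clock': 0.1, 'joints': array([ 1.44459305e+00,  3.85451056e-01,  6.77069562e-03, -4.33276209e-04,
       -1.19400764e+00, -2.58586028e-01]), 'joint_vel': array([ 0.00098418, -0.00118053,  0.00155915,  0.00127297, -0.00063979,
       -0.00013808]), 'joint_efforts': array([-4.09132672e-04, -3.93319523e+01,  1.88929564e+01,  4.19799373e+00,
       -2.59580775e-03,  5.57902567e-06]), 'position': array([234.39914975, 578.81751041, 230.35171179]), 'ee_rot': array([ 0.39567032, -0.58600148,  0.5868202 , -0.39457487]), 'contact_force': array([0.11627203, 0.23246542, 0.77079496]), 'wrist_torque': array([ 0.0012459 ,  0.00290678, -0.01883428]), 'gripper_width': 85.50486340324784}
```

View pics/top0.png

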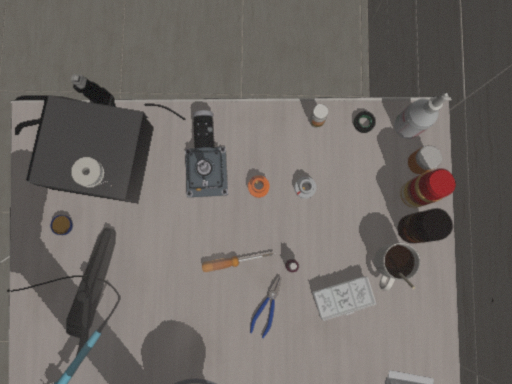

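View pics/side0.png

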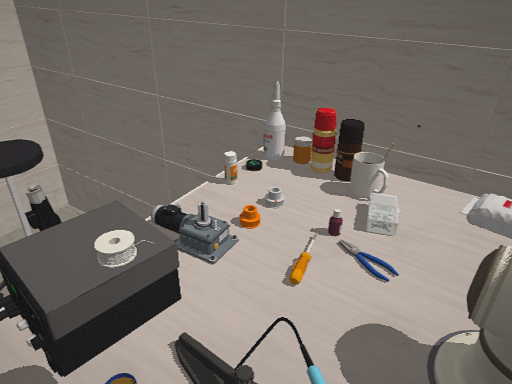

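The top view shows the candidates: silver pulley at (306,187) with a red mark near (298,193), orange look-alike at (259,187), white spool on the black box at (88,172). In the side view they are at (275,197), (250,217) and (115,247). The silver one fits the description. The gear unit is at (206,170) top and (205,230) side, with its motor towards +x. Next I'll take a close crop.

Run:
```python
from h import *
a=cv2.imread('pics/top0.png');b=cv2.imread('pics/side0.png')
c=lambda im,u,v,w,h:cv2.resize(im[v:v+h,u:u+w],(400,300),interpolation=cv2.INTER_CUBIC)
o=np.vstack([np.hstack([c(a,281,169,48,36),c(b,249,178,48,36)]),np.hstack([c(a,180,145,56,42),c(b,168,192,80,60)])])
cv2.imwrite('pics/crop0.png',o)
```

```text
(no output)
```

View pics/crop0.png

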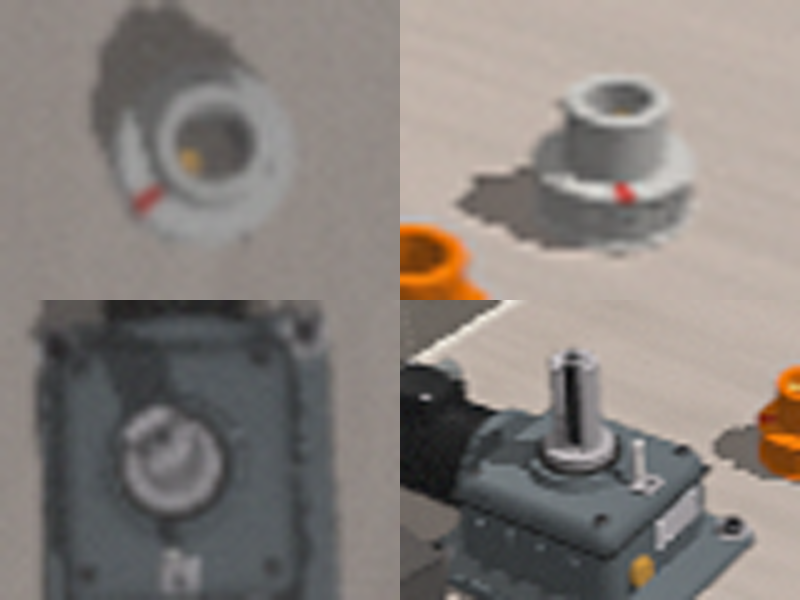

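Run:
```python
from h import *
T=cam('top','top1.png');S=cam('side','side1.png')
t=T['color'].astype(int);s=S['color'].astype(int)
def red(im,u0,v0,u1,v1):
    c=im[v0:v1,u0:u1]; w=np.clip(c[:,:,0]-np.maximum(c[:,:,1],c[:,:,2])-25,0,None).astype(float)
    vv,uu=np.mgrid[v0:v1,u0:u1]; return (uu*w).sum()/w.sum(),(vv*w).sum()/w.sum(),(w>0).sum()
rt=red(t,290,180,306,200);rs=red(s,265,190,290,208);print('red',rt,rs)
print('mark',meet(ray(T,*rt[:2]),ray(S,*rs[:2])),onz(T,*rt[:2],19),onz(S,*rs[:2],19))
print('boss',meet(ray(T,305.8,185.5),ray(S,274.6,189.4)),onz(T,305.8,185.5,40),onz(S,274.6,189.4,40))
print('shoulder',meet(ray(T,203.6,166.8),ray(S,203.2,222.8)),onz(T,203.6,166.8,62),onz(S,203.2,222.8,62))
print('shaftend S',onz(S,202.8,203.4,102), 'pointer',onz(S,215.8,220.2,71))
c=onz(T,203.6,166.8,62);print(proj(T,[c[0],c[1],102]))
g=s.sum(2)//3
for v in range(200,226):print(v,g[v,192:216])
print('top')
g=t.sum(2)//3
for v in range(154,192):print(v,g[v,192:216])
```

```text
red (np.float64(298.2979797979798), np.float64(192.35353535353536), np.int64(13)) (np.float64(275.4174174174174), np.float64(200.66366366366367), np.int64(9))
mark (array([ 528.02932604, -228.67894349,   18.93591942]), np.float64(2.20666972679481)) [ 529.00696099 -228.17140569   19.        ] [ 526.9387487 -228.9885923   19.       ]
boss (array([ 540.988183  , -243.80708874,   40.25411455]), np.float64(2.726495910932477)) [ 542.2411322  -243.21298924   40.        ] [ 539.92207063 -244.67648603   40.        ]
shoulder (array([578.25523296, -13.02907187,  53.48185931]), np.float64(3.6092043184082367)) [578.2626857  -12.82301995  62.        ] [567.99686862  -4.58955411  62.        ]
shaftend S [574.7920767  -14.42529389 102.        ] pointer [544.09153308 -17.09849914  71.        ]
[201.834901   163.53480578]
200 [174 176 176 175 173 173 173 173 174 175 177 178 181 180 180 181 179 182
 182 180 179 178 174 176]
201 [173 171 174 175 176 173 171 172 175 166 156 169 177 182 181 180 181 180
 179 181 179 180 179 177]
202 [177 174 174 173 173 174 166 171 174 137 114 149 180 183 175 181 180 181

[... 5237 characters left out ...]
 126 100 100 129 125  93  90
  90  90  87  86  90  89]
185 [ 83  83  86  87  88  86  88  86  86  88 101 120 111 102 111 111  87  84
  84  83  85  84  82  83]
186 [81 79 82 79 78 82 81 78 79 77 82 91 91 85 85 85 75 72 76 72 73 71 76 86]
187 [72 66 68 65 70 69 68 70 70 68 64 65 70 80 91 90 75 83 96 96 92 88 96 95]
188 [71 70 66 70 71 80 88 90 83 73 69 72 75 88 93 92 85 91 93 94 94 89 94 93]
189 [ 84  81  79  80  86 101 112 113 101  88  84  85  86  89  89  91  92  90
  91  91  89  90  91  92]
190 [ 92  93  85  88  89  97 103 102  95  92  92  92  93  91  91  95  93  91
  91  91  89  91  91  92]
191 [101  93  88  87  90  93  93  92  92  90  91  92  93  92  92  93  92  92
  90  93  90  91  94  94]
```

The crop confirms the silver pulley: grey, boss up, brass tab and red mark on the same side, facing lower left in the top view (about 130° in the world). The shaft's keyway shows as a dark strip facing the side camera at side pixel (202,210). The pointer tip is at side pixel (216,220).

Run:
```python
from h import *
s=read_state();M=R.from_quat(s['ee_rot']).as_matrix();print(M.round(3))
print('x yaw',np.degrees(np.arctan2(M[1,0],M[0,0])))
T=cam('top');S=cam('side')
g=cv2.cvtColor(T['color'],cv2.COLOR_RGB2GRAY);g=cv2.resize(g[135:205,175:240],None,fx=4,fy=4,interpolation=cv2.INTER_CUBIC)
L=cv2.createLineSegmentDetector().detect(g)[0][:,0]/4+[175,135,175,135]
for l in L:
    a=onz(T,l[0],l[1],51);b=onz(T,l[2],l[3],51);d=b-a;n=np.hypot(*d[:2])
    if n>28:print(l.round(1),n.round(),((np.degrees(np.arctan2(d[1],d[0]))+45)%90-45).round(1))
c=S['color'];k=cv2.resize(c[190:232,180:236],(784,588),interpolation=cv2.INTER_CUBIC)
cv2.imwrite('pics/gu.png',k[:,:,::-1])
```

```text
[[-0.375 -0.     0.927]
 [-0.927 -0.001 -0.375]
 [ 0.001 -1.     0.   ]]
x yaw -112.05440686614963
[185.6 192.3 185.9 173.6] 42.0 0.9
[223.3 195.7 192.  197.2] 70.0 3.6
```

View pics/gu.png

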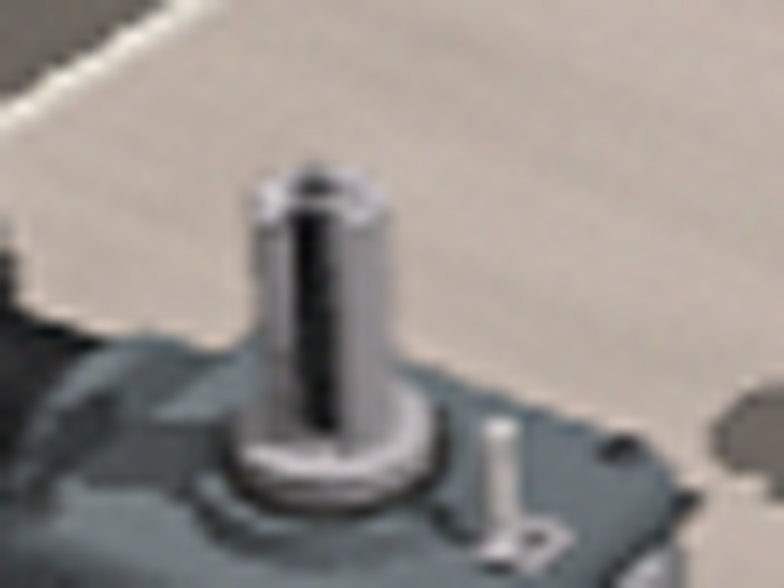

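The crop shows the shaft centred at crop x≈320 and the keyway mouth from about 292 to 345. So the keyway faces the side camera, at a world azimuth of roughly 131°. The pointer tip is at crop (500,425). The pulley's tab is already near that angle, so I'm starting the reach.

>>> {"method": "play_rows", "body": {"series": [[0,0,0,0,0.145,0,0.05],[0,0,0,0,0.145,0,0.05],[0,0,0,0,0.145,0,0.05],[0.019,0,0.046,0,0,0,0.05],[0.019,0,0.046,0,0,0,0.05],[0.019,0,0.046,0,0,0,0.05],[0.019,0,0.046,0,0,0,0.05],[0.019,0,0.046,0,0,0,0.05],[0.019,0,0.046,0,0,0,0.05],[0.019,0,0.046,0,0,0,0.05]]}}

```text
clock: 1.3
position: [351.0, 250.8, 228.8]
ee_rot: [0.257, -0.658, 0.66, -0.257]
contact_force: [1.6, -0.3, -0.3]
gripper_width: 50.0
```

```bash
cat > go.py <<'E'
import sys
from h import *
s=read_state();M=R.from_quat(s['ee_rot']).as_matrix()
yaw=np.degrees(np.arctan2(M[1,0],M[0,0]))
print('t',round(s['clock'],2),'p',s['position'].round(1),'yaw',yaw.round(1),'tilt',np.degrees(np.arccos(-M[2,1])).round(2),'q6',s['joints'][5].round(2),'w',round(s['gripper_width'],1),'F',s['contact_force'].round(1),'T',s['wrist_torque'].round(2))
if len(sys.argv)>4:
    w=(float(sys.argv[4])-yaw+180)%360-180
    print('wy',-np.radians(w).round(3))
if len(sys.argv)>3: print('d tool mm',(M.T@(np.array(sys.argv[1:4],float)-s['position'])).round(1))
E
python3 go.py 541 -244 230 -137
```

```text
t 1.3 p [351.  250.8 228.8] yaw -137.4 tilt 0.1 q6 -0.26 w 50.0 F [ 1.6 -0.3 -0.3] T [ 0.04 -0.13 -0.01]
wy -0.008
d tool mm [ 1.946e+02 -3.000e-01  4.930e+02]
```

>>> {"method": "play_rows", "body": {"series": [[0.018,0,0.046,0,0,0,0.05],[0.018,0,0.046,0,0,0,0.05],[0.018,0,0.046,0,0,0,0.05],[0.018,0,0.046,0,0,0,0.05],[0.018,0,0.046,0,0,0,0.05],[0.018,0,0.046,0,0,0,0.05],[0.018,0,0.046,0,0,0,0.05],[0.018,0,0.046,0,0,0,0.05],[0.018,0,0.046,0,0,0,0.05],[0.018,0,0.046,0,0,0,0.05]]}}

```text
clock: 2.3
position: [528.9, -216.8, 233.1]
ee_rot: [0.254, -0.658, 0.659, -0.262]
contact_force: [0.8, 1.1, 0.0]
gripper_width: 50.1
```

```bash
python3 go.py 541 -244 80 -137
```

```text
t 2.3 p [ 528.9 -216.8  233.1] yaw -137.2 tilt 0.64 q6 0.86 w 50.1 F [0.8 1.1 0. ] T [ 0.08 -0.12 -0.  ]
wy -0.004
d tool mm [ 11.1 153.1  27.4]
```

>>> {"method": "play_rows", "body": {"series": [[0.004,0.04,0.01,0,0,0,0.05],[0.004,0.04,0.01,0,0,0,0.05],[0.003,0.04,0.007,0,0,0,0.05],[0,0.03,0,0,0,0,0.05],[0,0,0,0,0,0,0.05],[0,0,0,0,0,0,0.05]]}}

```text
clock: 2.9
position: [545.2, -253.8, 79.4]
ee_rot: [0.249, -0.657, 0.662, -0.26]
contact_force: [0.2, 0.4, 0.3]
gripper_width: 50.1
```

```bash
python3 go.py 541 -244 20.5 -137
python3 - <<'E'
from h import *
d=cam('side');c=d['color'];cv2.imwrite('pics/pre.png',cv2.resize(c[110:230,200:360],(800,600),interpolation=cv2.INTER_CUBIC)[:,:,::-1])
M=R.from_quat(read_state()['ee_rot']).as_matrix();print(M.round(4))
E
```

```text
t 2.9 p [ 545.2 -253.8   79.4] yaw -137.8 tilt 0.97 q6 0.91 w 50.1 F [0.2 0.4 0.3] T [-0.    0.01 -0.07]
wy -0.014
d tool mm [ -2.8  58.8 -10.8]
[[-0.7411  0.0169  0.6712]
 [-0.6713 -0.     -0.7412]
 [-0.0125 -0.9999  0.0114]]
```

View pics/pre.png

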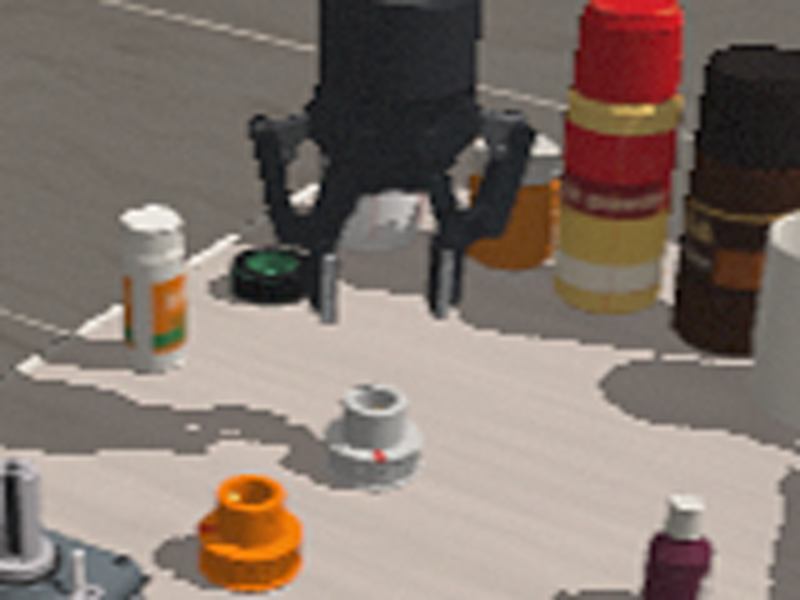

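The pads straddle crop x 328–440 and the boss top is at (375,400), with its red mark at (380,457). The grip is well lined up; the fingers stand about 11 mm too far off, so I correct that and then lower.

Add to go.py:
```python
r=M.T@np.cross(M[:,1],[0,0,-1]);print('level wx wz',r[0].round(4),r[2].round(4))
```

```text
(no output)
```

>>> {"method": "play_rows", "body": {"series": [[-0.003,0.02,-0.011,-0.011,-0.014,-0.0125,0.05],[0,0,0,0,0,0,0.05],[0,0,0,0,0,0,0.05]]}}

```text
clock: 3.25
position: [544.5, -243.8, 66.1]
ee_rot: [0.256, -0.655, 0.66, -0.263]
contact_force: [1.0, -0.3, 0.6]
gripper_width: 49.5
```

```bash
python3 go.py 541 -244 20.5 -137
```

```text
t 3.25 p [ 544.5 -243.8   66.1] yaw -136.9 tilt 0.72 q6 0.9 w 49.5 F [ 1.  -0.3  0.6] T [-0.03  0.    0.02]
wy 0.002
d tool mm [ 3.  45.6 -2.7]
level wx wz -0.0109 -0.0064
```

>>> {"method": "play_rows", "body": {"series": [[0.003,0.01,-0.003,-0.011,0,-0.006,0.05],[0,0.012,0,0,0,0,0.05],[0,0,0,0,0,0,0.05]]}}

```text
clock: 3.55
position: [542.5, -244.3, 46.7]
ee_rot: [0.258, -0.656, 0.659, -0.262]
contact_force: [-0.6, -0.6, -0.4]
gripper_width: 49.8
```

```bash
python3 go.py 541 -244 20.5 -137
```

```text
t 3.55 p [ 542.5 -244.3   46.7] yaw -136.9 tilt 0.41 q6 0.9 w 49.8 F [-0.6 -0.6 -0.4] T [-0.03  0.05 -0.05]
wy 0.002
d tool mm [ 1.  26.2 -1.4]
level wx wz -0.0055 -0.0046
```

>>> {"method": "play_rows", "body": {"series": [[0.001,0.01,-0.001,-0.0055,0,-0.005,0.05],[0,0.01,0,0,0,0,0.05],[0,0.005,0,0,0,0,0.05],[0,0,0,0,0,0,0.05]]}}

```text
clock: 3.95
position: [540.8, -244.7, 18.9]
ee_rot: [-0.26, 0.658, -0.658, 0.259]
contact_force: [0.3, 0.4, 1.1]
gripper_width: 50.3
```

```bash
python3 go.py 541 -244 20.5 -137
```

```text
t 3.95 p [ 540.8 -244.7   18.9] yaw -136.9 tilt 0.11 q6 0.9 w 50.3 F [0.3 0.4 1.1] T [ 0.01  0.03 -0.01]
wy 0.002
d tool mm [-0.6 -1.6 -0.4]
level wx wz 0.0012 0.0016
```

>>> {"method": "play_rows", "body": {"series": [[0,-0.002,0,0,0,0,0.05],[0,0,0,0,0,0,0.02],[0,0,0,0,0,0,0.02],[0,0,0,0,0,0,0.02],[0,0,0,0,0,0,0.02],[0,0,0,0,0,0,0.02],[0,0,0,0,0,0,0.02]]}}

```text
clock: 4.65
position: [540.7, -244.6, 21.0]
ee_rot: [-0.26, 0.658, -0.657, 0.259]
contact_force: [-0.3, 0.8, -0.4]
gripper_width: 30.6
```

```bash
python3 go.py 541 -244 20.5 -137
```

```text
t 4.65 p [ 540.7 -244.6   21. ] yaw -136.9 tilt 0.12 q6 0.9 w 30.6 F [-0.3  0.8 -0.4] T [-0.05  0.01  0.01]
wy 0.002
d tool mm [-0.6  0.5 -0.2]
level wx wz 0.0015 0.0015
```

>>> {"method": "play_rows", "body": {"series": [[0,-0.02,0,0,0,0,0.02],[0,-0.04,0,0,0,0,0.02],[0,-0.04,0,0,0,0,0.02],[0,-0.03,0,0,0,0,0.02],[0,-0.005,0,0,0,0,0.02],[0,0,0,0,0,0,0.02]]}}

```text
clock: 5.25
position: [538.8, -244.0, 157.4]
ee_rot: [-0.262, 0.66, -0.656, 0.256]
contact_force: [1.1, -0.0, -1.9]
gripper_width: 30.0
```

```bash
python3 go.py 576.2 -14.2 150 -137
```

```text
t 5.25 p [ 538.8 -244.   157.4] yaw -137.0 tilt 0.57 q6 0.9 w 30.0 F [ 1.1 -0.  -1.9] T [ 0.02 -0.01 -0.02]
wy 0.0
d tool mm [-184.2    7.7 -142.5]
level wx wz 0.0083 0.0053
```

>>> {"method": "play_rows", "body": {"series": [[-0.02,0,-0.0155,0.008,0,0.005,0.02],[-0.035,0,-0.027,0,0,0,0.02],[-0.035,0,-0.027,0,0,0,0.02],[-0.035,0,-0.027,0,0,0,0.02],[-0.025,0,-0.02,0,0,0,0.02],[-0.012,0,-0.01,0,0,0,0.02],[0,0,0,0,0,0,0.02],[0,0,0,0,0,0,0.02]]}}

```text
clock: 6.05
position: [563.7, -34.3, 140.4]
ee_rot: [-0.266, 0.662, -0.655, 0.248]
contact_force: [-0.0, -0.7, -1.9]
gripper_width: 29.9
```

```bash
python3 go.py 576.2 -14.2 138 -137
```

```text
t 6.05 p [563.7 -34.3 140.4] yaw -137.3 tilt 1.59 q6 0.53 w 29.9 F [-0.  -0.7 -1.9] T [-0.07 -0.09  0.01]
wy -0.005
d tool mm [-22.8   2.   -6.2]
level wx wz 0.0191 0.0202
```

>>> {"method": "play_rows", "body": {"series": [[-0.012,0,-0.003,0.019,0,0.02,0.02],[-0.008,0,-0.002,0,0,0,0.02],[0,0,0,0,0,0,0.02],[0,0,0,0,0,0,0.02]]}}

```text
clock: 6.45
position: [572.9, -19.8, 136.4]
ee_rot: [-0.259, 0.66, -0.659, 0.253]
contact_force: [0.1, 0.0, -1.6]
gripper_width: 30.2
```

```bash
python3 go.py 576.2 -14.2 138 -137
```

```text
t 6.45 p [572.9 -19.8 136.4] yaw -137.6 tilt 0.47 q6 0.49 w 30.2 F [ 0.1  0.  -1.6] T [-0.01 -0.02 -0.02]
wy -0.01
d tool mm [-6.2 -1.6 -1.9]
level wx wz 0.0043 0.0069
```

>>> {"method": "play_rows", "body": {"series": [[-0.0062,-0.002,-0.002,0.004,-0.01,0.007,0.02],[0,0,0,0,0,0,0.02],[0,0,0,0,0,0,0.02],[0,0,0,0,0,0,0.02]]}}

```text
clock: 6.85
position: [576.2, -15.2, 138.6]
ee_rot: [-0.259, 0.658, -0.658, 0.259]
contact_force: [-0.3, -0.7, -2.4]
gripper_width: 29.6
```

```bash
python3 go.py 576.2 -14.2 138 -137
python3 - <<'E'
from h import *
d=cam('side','hov.png');t=cam('top','hovt.png');c=d['color'];a=cv2.resize(c[160:235,165:240],(400,400),interpolation=cv2.INTER_CUBIC);b=cv2.resize(t['color'][135:195,175:235],(400,400),interpolation=cv2.INTER_CUBIC)
cv2.imwrite('pics/hovc.png',np.hstack([a,b])[:,:,::-1])
c=d['color'].astype(int);w=np.clip(c[170:215,180:230,0]-np.maximum(c[170:215,180:230,1],c[170:215,180:230,2])-25,0,None)
vv,uu=np.mgrid[170:215,180:230];print('red',(uu*w).sum()/w.sum(),(vv*w).sum()/w.sum(),(w>0).sum())
E
```

```text
t 6.85 p [576.2 -15.2 138.6] yaw -137.1 tilt 0.02 q6 0.5 w 29.6 F [-0.3 -0.7 -2.4] T [-0.03  0.03  0.01]
wy -0.001
d tool mm [-0.6  0.6 -0.7]
level wx wz 0.0003 -0.0003
red 205.54114713216958 190.1720698254364 22
```

View pics/hovc.png

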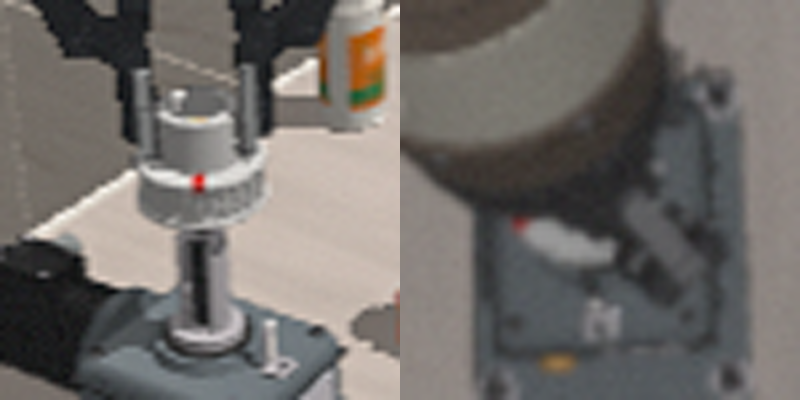

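In the left crop the flange is centred at x≈205.5, the shaft at ≈205 and the mark at (199,183). The keyway strip sits at ≈201, so the tab and keyway agree within a few degrees. Now I check the depth along the line of sight.

Run:
```python
from h import *
S=cam('side');T=cam('top')
m=onz(S,205.54,190.17,136.6);print('mark S',m)
m0=onz(S,275.417,200.664,19);b0=onz(S,274.6,189.4,40)
print('axis S',m-(m0-b0),'shaft S',onz(S,202.8,203.4,102))
c=T['color'].astype(int);a=c[160:180,188:205];w=np.clip(a[:,:,0]-np.maximum(a[:,:,1],a[:,:,2])-25,0,None)
vv,uu=np.mgrid[160:180,188:205];u,v=(uu*w).sum()/w.sum(),(vv*w).sum()/w.sum();print(u,v,(w>0).sum())
mt=onz(T,u,v,136.6);mt0=onz(T,298.298,192.354,19);bt=onz(T,305.8,185.5,40)
print('mark T',mt,'axis T',mt-(mt0-bt),'shaft T',onz(T,203.6,166.8,62)); print(meet(ray(T,u,v),ray(S,205.54,190.17)))
```

```text
mark S [565.04047892 -14.29779012 136.6       ]
axis S [578.02379147 -29.987683   157.6       ] shaft S [574.7920767  -14.42529389 102.        ]
192.46913580246914 168.28395061728395 4
mark T [561.65564719   2.74736213 136.6       ] axis T [574.89089805 -12.29417447 157.6       ] shaft T [578.2626857  -12.82301995  62.        ]
(array([ 5.57066328e+02, -4.93812770e-01,  1.46394447e+02]), np.float64(6.935373432546028))
```

Run:
```python
from h import *
S=cam('side')
c=S['color'].astype(int);a=c[185:200,194:212];w=np.clip(a[:,:,0]-np.maximum(a[:,:,1],a[:,:,2])-25,0,None)
vv,uu=np.mgrid[185:200,194:212];u,v=(uu*w).sum()/w.sum(),(vv*w).sum()/w.sum();print(u,v,(w>0).sum())
m0=onz(S,275.417,200.664,19);b0=onz(S,274.6,189.4,40)
for z in(136.6,135.6):
    m=onz(S,u,v,z);print('mark',m,'axis S',(m-(m0-b0)),'shaft S',onz(S,202.8,203.4,102))
    p=read_state()['position'];
print('expected axis: tcp-grip offset', b0-[540.7,-244.6,0]+p)
# rim fits: boss top ellipse in hover; print rows for boss/shaft
g=a.sum(2)
gg=c.sum(2)//3
for r in range(176,204):print(r,gg[r,186:220])
```

```text
201.78787878787878 193.86435786435786 11
mark [561.48016388   1.10378998 136.6       ] axis S [574.46347643 -14.58610291 157.6       ] shaft S [574.7920767  -14.42529389 102.        ]
mark [ 5.62654217e+02 -1.59730369e-01  1.35600000e+02] axis S [575.6375297  -15.84962325 156.6       ] shaft S [574.7920767  -14.42529389 102.        ]
expected axis: tcp-grip offset [575.37948024 -15.19463121 178.4331183 ]
176 [ 92  21  29  30  86 123 104  55  75 112 102 103 111  94  78  96  96  98
  96 103 110 110 109  87  89 123 106  61  28  26 157 212 191 186]
177 [ 89  21  30  28  86 121 106  57  77 110  92 162 230 190 106 104 106 105
 110 116 125 114 104  90  87 120 105  64  31  33 113 173 188 187]
178 [ 91  32  31  30  87 125 110  76  49 103 120 153 158  92 100 105 104 104
 104 102 104 119 119  75  83 124 105  63  36  36  79 108 103 105]
179 [114  92  30  27  88 121 112  82  97 127 109 130 141  95 101 101 102 104
 102  99  96 108 130  99  86 123 109  73  47  43  85 112 108 108]
180 [114  91  30  25  70 111 112  79  96 129 111 127 139  97 101  99 102 100
  99 100 104 120 125  90  82 123 109  65  3
[... 2611 characters left out ...]
83 186 170 131 114 107 101  99  99 101 102 103  99 108 119 110
 120 128 116 134 141 141 166 172 177 184 181 184 184 184 186 185]
200 [187 188 184 187 187 171 129 111 115 110 100 101 100 106 102 103 116 127
 136 131 121 136 169 182 180 185 181 183 187 184 185 184 184 185]
201 [187 189 188 187 187 188 180 149 119 110 112 115 113 115 112 119 127 154
 166 173 197 185 186 163 146 183 190 191 190 187 185 183 185 184]
202 [185 187 186 187 188 187 188 187 181 148 132 133 127 146 167 180 175 169
 169 159 147 156 169 178 193 191 191 189 190 190 187 189 188 185]
203 [183 183 183 183 185 186 185 185 186 188 189 180 144 110 104  83  54  68
  91 104 117 161 196 192 191 192 189 187 188 188 188 190 190 189]
```

>>> {"method": "play_rows", "body": {"series": [[-0.0004,0.005,-0.0005,0,0,0,0.02],[0,0.005,0,0,0,0,0.02],[0,0.004,0,0,0,0,0.02],[0,0,0,0,0,0,0.02]]}}

```text
clock: 7.5
position: [575.7, -14.4, 122.9]
ee_rot: [-0.259, 0.658, -0.658, 0.259]
contact_force: [-0.1, -0.5, -2.4]
gripper_width: 30.0
```

```bash
python3 go.py 576.2 -14.6 111 -137
```

```text
t 7.5 p [575.7 -14.4 122.9] yaw -137.1 tilt 0.06 q6 0.49 w 30.0 F [-0.1 -0.5 -2.4] T [-0.04  0.05  0.01]
wy -0.001
d tool mm [-0.2 11.9  0.5]
level wx wz 0.001 0.0006
```

Underside is at about 102. I continue down in small steps.

>>> {"method": "play_rows", "body": {"series": [[0,0.003,0,0,0,0,0.02],[0,0.002,0,0,0,0,0.02],[0,0,0,0,0,0,0.02]]}}

```text
clock: 7.8
position: [576.2, -14.1, 117.4]
ee_rot: [-0.259, 0.658, -0.658, 0.259]
contact_force: [1.2, 0.0, -1.9]
gripper_width: 30.2
```

```bash
python3 go.py 576.2 -14.6 111 -137
```

```text
t 7.8 p [576.2 -14.1 117.4] yaw -137.1 tilt 0.04 q6 0.49 w 30.2 F [ 1.2  0.  -1.9] T [ 0.11 -0.   -0.03]
wy -0.001
d tool mm [0.3 6.4 0.4]
level wx wz 0.0006 -0.0001
```

>>> {"method": "play_rows", "body": {"series": [[0,0.002,0,0,0,0,0.02],[0,0.002,0,0,0,0,0.02],[0,0,0,0,0,0,0.02]]}}

```text
clock: 8.1
position: [576.3, -14.1, 113.2]
ee_rot: [-0.259, 0.658, -0.658, 0.259]
contact_force: [0.0, -0.1, -2.0]
gripper_width: 30.0
```

```bash
python3 go.py 576.2 -14.6 111 -137
```

```text
t 8.1 p [576.3 -14.1 113.2] yaw -137.1 tilt 0.03 q6 0.49 w 30.0 F [ 0.  -0.1 -2. ] T [ 0.11  0.03 -0.  ]
wy -0.001
d tool mm [0.4 2.2 0.3]
level wx wz 0.0005 -0.0003
```

>>> {"method": "play_rows", "body": {"series": [[0,0.001,0,0,0,0,0.02],[0,0.001,0,0,0,0,0.02],[0,0.001,0,0,0,0,0.02],[0,0,0,0,0,0,0.02]]}}

```text
clock: 8.5
position: [576.5, -14.1, 110.4]
ee_rot: [-0.259, 0.658, -0.658, 0.259]
contact_force: [0.1, 1.0, -1.5]
gripper_width: 30.2
```

```bash
python3 go.py 576.2 -14.6 83 -137
```

```text
t 8.5 p [576.5 -14.1 110.4] yaw -137.0 tilt 0.04 q6 0.49 w 30.2 F [ 0.1  1.  -1.5] T [0.17 0.1  0.01]
wy -0.001
d tool mm [ 0.5 27.4  0.2]
level wx wz 0.0 -0.0007
```

>>> {"method": "play_rows", "body": {"series": [[0,0.001,0,0,0,0,0.02],[0,0.001,0,0,0,0,0.02],[0,0,0,0,0,0,0.02]]}}

```text
clock: 8.8
position: [577.2, -13.6, 109.1]
ee_rot: [-0.258, 0.658, -0.658, 0.26]
contact_force: [-0.6, 1.0, -3.2]
gripper_width: 30.0
```

```bash
python3 go.py 576.2 -14.6 83 -137
```

```text
t 8.8 p [577.2 -13.6 109.1] yaw -137.0 tilt 0.17 q6 0.49 w 30.0 F [-0.6  1.  -3.2] T [ 0.32 -0.03 -0.02]
wy -0.0
d tool mm [ 1.5 26.1  0.1]
level wx wz -0.0008 -0.0028
```

>>> {"method": "play_rows", "body": {"series": [[0,0.001,0,0,0,0,0.02],[0,0.001,0,0,0,0,0.02],[0,0,0,0,0,0,0.02]]}}

```text
clock: 9.1
position: [577.3, -13.2, 106.9]
ee_rot: [-0.258, 0.658, -0.658, 0.26]
contact_force: [0.8, 1.4, -0.7]
gripper_width: 30.2
```

```bash
python3 go.py 576.2 -14.6 83 -137
```

```text
t 9.1 p [577.3 -13.2 106.9] yaw -137.0 tilt 0.2 q6 0.49 w 30.2 F [ 0.8  1.4 -0.7] T [ 0.42  0.03 -0.  ]
wy -0.0
d tool mm [ 1.9 23.9  0.2]
level wx wz -0.0007 -0.0034
```

>>> {"method": "play_rows", "body": {"series": [[0,0.002,0,0,0,0,0.02],[0,0.002,0,0,0,0,0.02],[0,0,0,0,0,0,0.02]]}}

```text
clock: 9.4
position: [577.4, -13.1, 102.7]
ee_rot: [-0.258, 0.658, -0.658, 0.26]
contact_force: [0.0, 1.2, -1.5]
gripper_width: 29.9
```

```bash
python3 go.py 576.2 -14.6 83 -137;  python3 - <<'E'
from h import *
S=cam('side','in1.png')
cv2.imwrite('pics/in1c.png',cv2.resize(S['color'][165:235,160:253],(797,600),interpolation=cv2.INTER_CUBIC)[:,:,::-1])
E
```

```text
t 9.4 p [577.4 -13.1 102.7] yaw -137.0 tilt 0.2 q6 0.49 w 29.9 F [ 0.   1.2 -1.5] T [0.47 0.05 0.02]
wy -0.0
d tool mm [ 1.9 19.7  0.3]
level wx wz -0.0008 -0.0034
```

View pics/in1c.png

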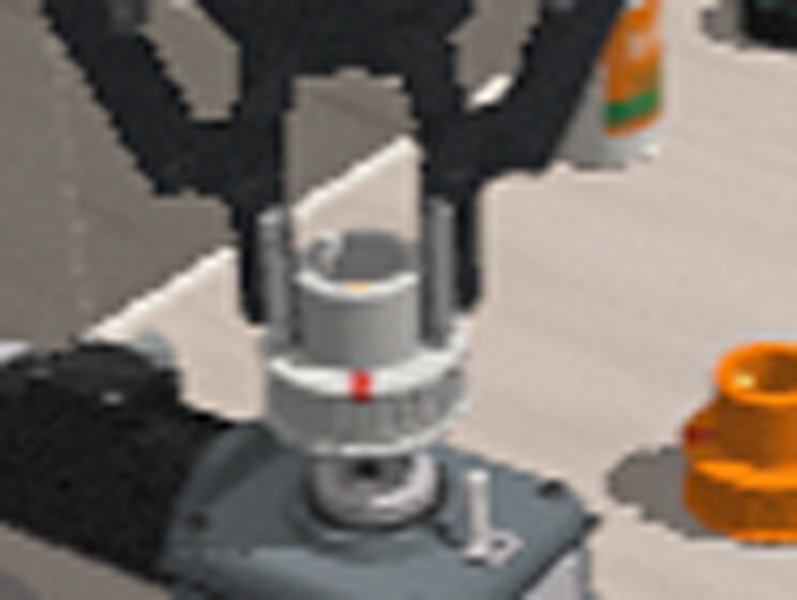

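The pulley is moving down: mark at crop (360,385), underside near the shoulder, about 20 mm left. The tab is in the keyway and contact is slight, so I continue gently.

>>> {"method": "play_rows", "body": {"series": [[0,0.003,0,0,0,0,0.02],[0,0.003,0,0,0,0,0.02],[0,0.003,0,0,0,0,0.02],[0,0.002,0,0,0,0,0.02],[0,0,0,0,0,0,0.02]]}}

```text
clock: 9.95
position: [577.4, -13.0, 91.8]
ee_rot: [-0.258, 0.658, -0.658, 0.26]
contact_force: [-0.8, 1.3, 1.3]
gripper_width: 30.0
```

```bash
python3 go.py 577.4 -13.1 83 -137
```

```text
t 9.95 p [577.4 -13.   91.8] yaw -137.0 tilt 0.21 q6 0.49 w 30.0 F [-0.8  1.3  1.3] T [ 0.54  0.21 -0.  ]
wy -0.0
d tool mm [0.1 8.8 0.1]
level wx wz -0.001 -0.0035
```

>>> {"method": "play_rows", "body": {"series": [[0,0.002,0,0,0,0,0.02],[0,0.002,0,0,0,0,0.02],[0,0.001,0,0,0,0,0.02],[0,0.001,0,0,0,0,0.02],[0,0,0,0,0,0,0.02]]}}

```text
clock: 10.45
position: [577.4, -13.0, 85.8]
ee_rot: [-0.258, 0.658, -0.658, 0.26]
contact_force: [-0.4, 1.6, 1.9]
gripper_width: 30.2
```

```bash
python3 go.py 577.4 -13.1 83 -137
```

```text
t 10.45 p [577.4 -13.   85.8] yaw -137.0 tilt 0.21 q6 0.49 w 30.2 F [-0.4  1.6  1.9] T [ 0.59  0.46 -0.03]
wy 0.0
d tool mm [0.1 2.8 0.1]
level wx wz -0.0011 -0.0034
```

>>> {"method": "play_rows", "body": {"series": [[0,0.001,0,0,0,0,0.02],[0,0.001,0,0,0,0,0.02],[0,0.001,0,0,0,0,0.02],[0,0,0,0,0,0,0.02]]}}

```text
clock: 10.85
position: [577.4, -12.9, 83.0]
ee_rot: [-0.258, 0.658, -0.658, 0.261]
contact_force: [-1.6, 3.1, 2.4]
gripper_width: 30.1
```

```bash
python3 go.py 577.4 -13.1 83 -137
```

```text
t 10.85 p [577.4 -12.9  83. ] yaw -137.0 tilt 0.22 q6 0.49 w 30.1 F [-1.6  3.1  2.4] T [ 0.62  0.59 -0.  ]
wy 0.0
d tool mm [ 0.2 -0.   0.1]
level wx wz -0.0013 -0.0036
```

Near home but not yet firm. I go on by 0.5–1 mm steps until contact force shows.

>>> {"method": "play_rows", "body": {"series": [[0,0.001,0,0,0,0,0.02],[0,0.001,0,0,0,0,0.02],[0,0,0,0,0,0,0.02]]}}

```text
clock: 11.15
position: [577.4, -12.9, 83.0]
ee_rot: [0.258, -0.658, 0.658, -0.261]
contact_force: [-1.2, 1.3, 1.1]
gripper_width: 30.1
```

```bash
python3 go.py 577.4 -13.1 83 -137
```

```text
t 11.15 p [577.4 -12.9  83. ] yaw -136.9 tilt 0.22 q6 0.49 w 30.1 F [-1.2  1.3  1.1] T [ 0.57  0.33 -0.02]
wy 0.001
d tool mm [ 0.1 -0.   0.1]
level wx wz -0.0018 -0.0033
```

The arm stopped at z 83.0 although 2 mm more was commanded, so the pulley is on the shoulder. Now I turn it counter-clockwise, about 40° first.

>>> {"method": "play_rows", "body": {"series": [[0,0,0,0,-0.06,0,0.02],[0,0,0,0,-0.08,0,0.02],[0,0,0,0,-0.08,0,0.02],[0,0,0,0,0,0,0.02]]}}

```text
clock: 11.55
position: [577.4, -12.5, 82.9]
ee_rot: [0.331, -0.624, 0.624, -0.334]
contact_force: [-1.7, 2.0, 3.8]
gripper_width: 29.9
```

```bash
python3 go.py 577.4 -13.1 83 -97
```

```text
t 11.55 p [577.4 -12.5  82.9] yaw -123.9 tilt 0.26 q6 0.72 w 29.9 F [-1.7  2.   3.8] T [ 0.53  0.62 -0.03]
wy -0.47
d tool mm [ 0.5 -0.1  0.3]
level wx wz -0.0025 -0.0037
```

>>> {"method": "play_rows", "body": {"series": [[0,0,0,0,-0.08,0,0.02],[0,0,0,0,-0.08,0,0.02],[0,0,0,0,-0.08,0,0.02],[0,0,0,0,-0.08,0,0.02],[0,0,0,0,-0.08,0,0.02],[0,0,0,0,-0.07,0,0.02],[0,0,0,0,0,0,0.02]]}}

```text
clock: 12.25
position: [577.3, -11.8, 83.0]
ee_rot: [0.468, -0.528, 0.529, -0.471]
contact_force: [-2.8, 1.9, 3.3]
gripper_width: 29.9
```

```bash
python3 go.py 577.4 -13.1 83 -97;  python3 - <<'E'
from h import *
S=cam('side','rot1.png');T=cam('top','rot1t.png')
a=cv2.resize(S['color'][180:235,175:230],(400,400),interpolation=cv2.INTER_CUBIC);b=cv2.resize(T['color'][140:190,180:230],(400,400),interpolation=cv2.INTER_CUBIC)
cv2.imwrite('pics/rot1c.png',np.hstack([a,b])[:,:,::-1])
c=S['color'].astype(int);a=c[195:222,192:222];w=np.clip(a[:,:,0]-np.maximum(a[:,:,1],a[:,:,2])-25,0,None)
vv,uu=np.mgrid[195:222,192:222];u,v=(uu*w).sum()/w.sum(),(vv*w).sum()/w.sum();print(u,v,(w>0).sum())
m=onz(S,u,v,81);o=np.array([574.8,-14.4]);d=m[:2]-o;q=onz(S,215.8,220.2,71)[:2]-o
print('mark',d,np.degrees(np.arctan2(d[1],d[0]))%360,'pointer',q,np.degrees(np.arctan2(q[1],q[0]))%360)
E
```

```text
t 12.25 p [577.3 -11.8  83. ] yaw -96.8 tilt 0.27 q6 1.2 w 29.9 F [-2.8  1.9  3.3] T [ 0.54  0.61 -0.07]
wy 0.004
d tool mm [ 1.3 -0.1  0.3]
level wx wz -0.0036 -0.0031
208.97822931785197 216.21044992743106 12
mark [-19.78410524   5.32612542] 164.93249597637333 pointer [-30.70846692  -2.69849914] 185.02195288377538
```

View pics/rot1c.png

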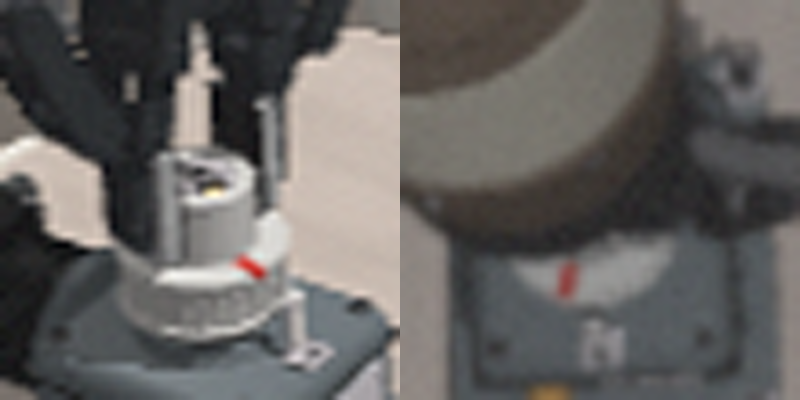

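The mark is now at side crop (250,268) and top crop (568,280). It still has to travel towards the pointer at side crop (295,300) and top crop (602,340). The pulley sits flush with the shaft end level with the boss.

```bash
cat > ang.py <<'E'
from h import *
S=cam('side');T=cam('top')
def red(d,u0,v0,u1,v1):
    a=d['color'].astype(int)[v0:v1,u0:u1]; w=np.clip(a[:,:,0]-np.maximum(a[:,:,1],a[:,:,2])-25,0,None)
    vv,uu=np.mgrid[v0:v1,u0:u1]; return (uu*w).sum()/w.sum(),(vv*w).sum()/w.sum()
A=lambda d:(np.hypot(*d[:2]).round(1),(np.degrees(np.arctan2(d[1],d[0]))%360).round(1))
cs=np.array([574.8,-14.4]);ct=np.array([578.3,-12.8])
rs=red(S,192,195,225,222);rt=red(T,195,168,212,180)
print(rs,rt)
print('mark S',A(onz(S,*rs,81)[:2]-cs),'T',A(onz(T,*rt,81)[:2]-ct))
print('pointer S',A(onz(S,215.8,220.2,71)[:2]-cs),'T base',A(onz(T,205.0,182.7,53)[:2]-ct),'T 71',A(onz(T,205.0,181,71)[:2]-ct))
print('tri',meet(ray(S,*rs),ray(T,*rt)))
g=T['color'].astype(int).sum(2)//3
for v in range(176,188):print(v,g[v,198:213])
E
python3 ang.py
```

```text
(np.float64(208.97254335260115), np.float64(216.21098265895955)) (np.float64(200.46274509803922), np.float64(174.58039215686276))
mark S (np.float64(20.5), np.float64(164.9)) T (np.float64(21.2), np.float64(167.8))
pointer S (np.float64(30.8), np.float64(185.0)) T base (np.float64(34.6), np.float64(185.3)) T 71 (np.float64(33.6), np.float64(188.2))
tri (array([556.5808444 ,  -8.98739496,  80.6869064 ]), np.float64(2.487496046738466))
176 [125 119  93 112 142 148 145 144 138 137 128 118 104  96  90]
177 [104 108 116 120 136 136 133 138 132 115 104  98  91  94  92]
178 [ 90  95 103 102 103  94  96  99 106 100  92  90  87  89  89]
179 [87 90 90 92 81 85 90 84 91 93 91 90 89 91 87]
180 [ 88  90  90  88  96 120 136 106  94  93  90  90  91  91  91]
181 [ 91  87  88  92  94 114 128 121 126 131  99  90  89  92  90]
182 [ 91  88  90  88 100 123 127 130 137 133  97  91  89  92  90]
183 [ 89  89  90  90 104 124 113 114 136 127  91  87  90  91  90]
184 [ 87  88  87  87 103 123  99  96 125 122  95  86  88  86  87]
185 [ 85  84  86  86 100 118 107  99 109 105  87  81  81  82  80]
186 [81 75 77 79 80 92 88 84 86 82 75 69 71 71 69]
187 [65 66 67 65 64 63 68 81 87 84 75 80 94 94 89]
```

>>> {"method": "play_rows", "body": {"series": [[0,0,0,0,-0.08,0,0.02],[0,0,0,0,-0.08,0,0.02],[0,0,0,0,-0.08,0,0.02],[0,0,0,0,-0.06,0,0.02],[0,0,0,0,0,0,0.02]]}}

```text
clock: 12.95
position: [576.9, -11.4, 82.9]
ee_rot: [-0.543, 0.451, -0.451, 0.546]
contact_force: [-1.3, 3.4, 3.2]
gripper_width: 30.0
```

```bash
python3 go.py 577.4 -13.1 83 -79;python3 ang.py | head -4;  python3 - <<'E'
from h import *
S=cam('side');T=cam('top')
a=cv2.resize(S['color'][190:230,185:225],(400,400),interpolation=cv2.INTER_CUBIC);b=cv2.resize(T['color'][155:190,185:220],(400,400),interpolation=cv2.INTER_CUBIC)
cv2.imwrite('pics/rot2c.png',np.hstack([a,b])[:,:,::-1])
E
```

```text
t 12.95 p [576.9 -11.4  82.9] yaw -79.3 tilt 0.27 q6 1.5 w 30.0 F [-1.3  3.4  3.2] T [ 0.59  0.57 -0.02]
wy -0.006
d tool mm [ 1.7 -0.1  0.2]
level wx wz -0.0039 -0.0027
(np.float64(210.97342657342656), np.float64(214.5944055944056)) (np.float64(203.30803571428572), np.float64(174.79464285714286))
mark S (np.float64(19.3), np.float64(184.9)) T (np.float64(21.2), np.float64(184.7))
pointer S (np.float64(30.8), np.float64(185.0)) T base (np.float64(34.6), np.float64(185.3)) T 71 (np.float64(33.6), np.float64(188.2))
tri (array([556.2015248 , -15.18509373,  81.41868132]), np.float64(2.175135918801033))
```

View pics/rot2c.png

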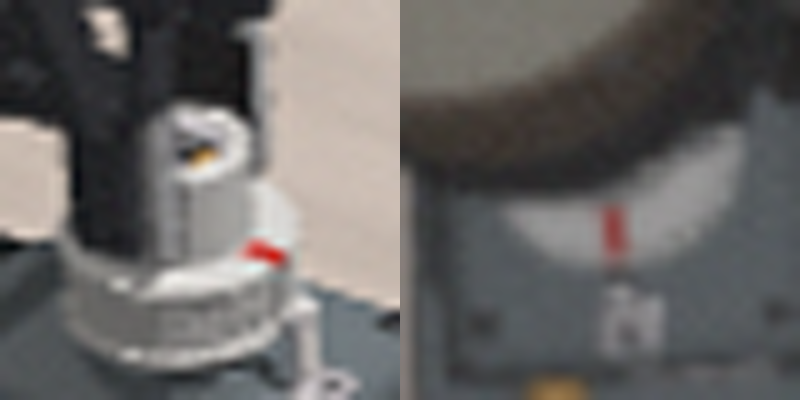

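In both views the mark lines up radially with the pointer: side mark (268,252) with pointer (305,305), top mark (612,230) with pointer (620,300). The measured angles are 184.8° and 185°. I release and back off.

>>> {"method": "play_rows", "body": {"series": [[0,0,0,0,0,0,0.05],[0,0,0,0,0,0,0.05],[0,0,0,0,0,0,0.05],[0,0,0,0,0,0,0.05],[0,-0.01,0,0,0,0,0.05],[0,-0.03,0,0,0,0,0.05],[0,-0.04,0,0,0,0,0.05],[0,-0.04,0,0,0,0,0.05],[0,-0.03,0,0,0,0,0.05],[0,0,0,0,0,0,0.05]]}}

```text
clock: 14.15
position: [576.8, -14.2, 239.5]
ee_rot: [-0.543, 0.451, -0.453, 0.544]
contact_force: [-0.6, 0.2, -0.4]
gripper_width: 49.6
```

>>> {"method": "play_rows", "body": {"series": [[0.02,-0.01,-0.01,0,0,0,0.05],[0.04,-0.01,-0.02,0,0,0,0.05],[0.04,-0.01,-0.02,0,0,0,0.05],[0.04,-0.01,-0.02,0,0,0,0.05],[0.02,0,0,0,0,0,0.05],[0,0,0,0,0,0,0.05],[0,0,0,0,0,0,0.05]]}}

```text
clock: 14.85
position: [534.7, -189.4, 283.4]
ee_rot: [-0.543, 0.45, -0.453, 0.546]
contact_force: [-0.1, 0.3, 0.3]
gripper_width: 50.0
```

```bash
python3 go.py;python3 ang.py | head -4;  python3 - <<'E'
from h import *
S=cam('side');T=cam('top')
a=cv2.resize(S['color'][190:230,185:225],(400,400),interpolation=cv2.INTER_CUBIC);b=cv2.resize(T['color'][150:190,185:225],(400,400),interpolation=cv2.INTER_CUBIC)
cv2.imwrite('pics/fin.png',np.hstack([a,b])[:,:,::-1])
E
```

```text
t 14.85 p [ 534.7 -189.4  283.4] yaw -79.4 tilt 0.39 q6 1.81 w 50.0 F [-0.1  0.3  0.3] T [ 0.04 -0.01  0.  ]
level wx wz -0.0067 0.0011
(np.float64(211.0308943089431), np.float64(214.87479674796748)) (np.float64(203.16525423728814), np.float64(175.01694915254237))
mark S (np.float64(20.0), np.float64(182.6)) T (np.float64(21.7), np.float64(183.8))
pointer S (np.float64(30.8), np.float64(185.0)) T base (np.float64(34.6), np.float64(185.3)) T 71 (np.float64(33.6), np.float64(188.2))
tri (array([555.77005233, -14.84575291,  81.07448771]), np.float64(2.153454138311377))
```

View pics/fin.png

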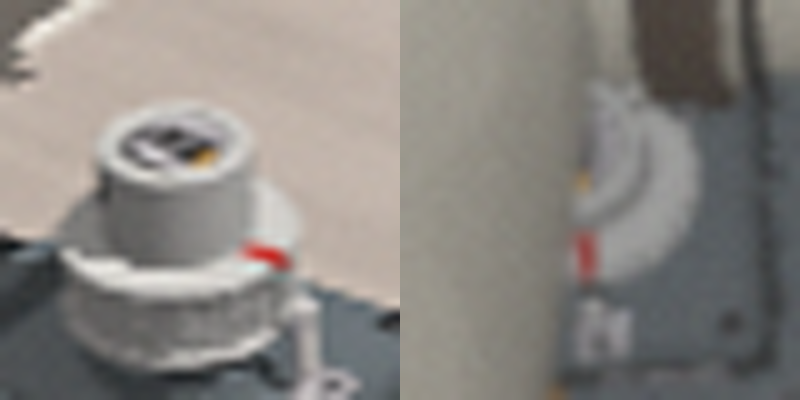

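Released, the pulley sits flush: the boss is level with the shaft end, side mark (268,257) is beside pointer (305,305), and the measured height of 81 mm for the mark is the home value. Handing in.

```bash
python3 -c "
from bench import job_done;print(job_done())"
```

```text
the job is handed in; nothing more can be done
None
```

The pulley is back on the gear unit's shaft, home on the shoulder, with its red mark at the pointer. The job is handed in; no verdict is reported, so what follows rests on my own checks.

**What I did:** I gripped the silver pulley by its boss and lowered it over the shaft. The tab was already lined up with the keyway, so it went straight in without a search turn. The recorded forces stayed under 5 N. It stopped on the shoulder, and I then turned pulley and shaft together about 58° counter-clockwise, let go and backed off. The whole run took about 15 s of the 61 s.

**Last checks:**
- **Height:** the mark measured 81 mm above the bench from the two views, which is the home height. The boss looked level with the shaft end.
- **Mark and pointer:** the mark stood at about 183–184°. The pointer was at about 185° from the side view and the pointer's base in the top view, so the gap is about 1 mm sideways.
- **Gripper:** it was clear, with no contact force.

**What disagreed or was not checked:**
- **Camera views:** the two cameras differed by 2–4 mm throughout, so I compared positions within one view.
- **Pointer angle:** an estimate from the pointer's tip in the top view gave 188°, and the gear unit's edges suggested 181–184°. All are within the 9° allowed.
- **Other objects:** I did not re-measure the screwdriver, tub or vial afterwards; the arm did not go near them.

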